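# Free the latched door of the reagent locker

### The job

The small reagent locker on the bench has caught on its safety latch, with the door open just a crack. Take the screwdriver out of its rack, reach down through the crack with it and gently press down the round stud of the sprung latch until its hook is clear, keep it down while you draw the door towards you past the catch, and swing the door wide open (70 degrees or more). Do not force the latch and leave the other things on the bench alone; then hang the screwdriver back in the middle hole of its rack.

Things in the scene. Friction and masses are not known exactly. Their poses are not given: they have to be found in the camera images.
- locker_door (a joint): Door of a white sheet-steel reagent locker 230 wide, 160 deep, 180 mm high, front towards the robot. rad: 0 shut, grows as the door opens towards the robot, up to 1.7. Hinged at its left side as the robot sees it; stays where it is left. Starts ajar at 0.07 to 0.08; the latch catches at 0.082; the hook is past the strike for good beyond 0.20.
- door_hinge (a point): Point on the door's vertical hinge axis, level with the door's top edge (180 mm above the bench, level with the locker's roof). Axes turn with the door: z up, x square to the door and pointing into the locker. The door runs from here 230 mm along -y; its inner face is at x = 0, its outer face at x = -12 mm.
- door_edge (a point): Point on the inner top edge of the door, 165 mm from the hinge axis, axes as door_hinge. Here the crack runs from x = 0 (door) to about x = 13 mm (front edge of the roof). In the crack, 8 mm from here along x, lies the centre of the latch's press stud, its top 18 to 40 mm below this point: the fitter's setting, to be found by feel.
- latch_lever: Steel latch lever on the door's inner face; origin at its pivot, it runs 118 mm along the door's -y. 90 mm out is the press stud, a flat head 15 mm across; at 110 mm a hook nose turned up behind the strike. Sprung up: moves from 3.5 N at the stud, clear of the strike after 4.5 mm (8 N), bottoms hard at 7 mm (11 N); over 17 N bends it. Axes as door_hinge.
- strike: Steel lip hanging from the underside of the locker's roof, 6 mm behind its front edge, 34 mm wide, 8 mm thick; origin at the centre of its lower edge, 28 mm below the roof's top. The hook catches behind it; pulling the caught door with more than 15 N at the strike damages it.
- screwdriver_grip (a point): Centre of the handle of a small screwdriver that hangs tip down in the tool rack. Handle 18 x 18 mm (faces square to this point's x and z axes), from 31 mm below to 31 mm above this point; below it a steel shaft 4 mm thick, 70 mm long. The y axis runs along the tool from tip to handle end (up while it hangs). 35 g.
- screwdriver_tip (a point): Tip of the screwdriver's shaft, 101 mm from screwdriver_grip along -y.
- tool_rack: Fixed aluminium tool rack, 60 x 120 x 78 mm (long side along its y), with three holes in a row in its top plate; origin at the centre of its underside, z up.
- rack_hole (a point): Centre of the mouth of the rack's middle hole, in its top face, 78 mm above the bench: 10 mm wide with a 2 mm chamfer. The screwdriver hangs with its shaft through this hole and the lower end of its handle resting on the rack, the grip point 31 mm above the mouth.
- vial: Bystander: small white-capped vial, 25 x 53 mm, origin under its centre. Leave alone.
- small_beaker: Bystander: glass beaker, 52 x 60 mm, origin under its centre. Leave alone.
- dropper_bottle: Bystander: brown dropper bottle, 31 x 86 mm, origin under its centre. Leave alone.
- petri: Bystander: petri dish, 62 x 15 mm, origin under its centre. Leave alone.
- timer: Bystander: white lab timer, 62 x 62 x 20 mm, origin under its centre. Leave alone.
- marker: Bystander: marker pen lying on the bench, 134 x 17 mm, origin under its centre. Leave alone.

How it is judged (in metres and radians):
On the way, in this order (a step that is already met when the one before it is completed fails the run):
1. the screwdriver presses the latch lever down through the crack (contact force between screwdriver and latch_lever above 4 N and value of joint locker_door below 0.15 rad), for 0.2 s.
2. the door has been drawn past the catch (value of joint locker_door above 0.22 rad), for 0.1 s.
3. the door stands wide open (value of joint locker_door above 1.2 rad), for 0.2 s.
At the end, for the whole second after the job is handed in: The door stands still, open at least 1.2 rad (about 70 degrees), and the screwdriver hangs at rest, upright, in the rack's middle hole: its tip and its handle centre within 10 mm of the hole's axis and the handle seated on the rack (within 6 mm) (value of joint locker_door above 1.2 rad and velocity of joint locker_door between -0.05 and 0.05 rad/s and horizontal distance between each of screwdriver_tip, screwdriver_grip and rack_hole below 0.01 m and z of screwdriver_grip in the frame of tool_rack below 0.115 m and z of screwdriver_tip in the frame of tool_rack below 0.015 m and linear speed of screwdriver below 0.02 m/s); the robot touches nothing.
It fails at once if the tool presses the latch lever with more than 17 N (contact force between screwdriver and latch_lever above 17 N).
It fails at once if the latch is forced: more than 15 N between hook and strike (contact force between latch_lever and strike above 15 N).
It fails at once if a bystander is moved by more than 20 mm (distance of any of vial, small_beaker, dropper_bottle, petri, timer, marker from where it was at the start of the episode above 0.02 m).
It also fails if it takes over 58 s, if anything falls off the work surface, if the arm or the gripper's body presses on something with over 40 N, if the wrist force passes 120 N, or if a joint passes its speed limit or range.

### The arm

A 6-joint arm with a two-finger parallel gripper is mounted at the origin on a cart in front of the work surface, level with it; the furniture and walls round the work are solid. World frame = base frame: x ahead of the robot, y to its left, z up, the work surface at z = 0. Lengths are in mm, angles in rad, forces in N, time in s.
With the tool pointing down it reaches from about 425 to 1125 mm from the base axis. Payload 14.9 kg.
Tool frame: the origin (TCP) lies at the very end of the fingers, on their centre line; the grasp point (between the pads) lies 19 mm behind it; z points along the fingers, y is the line along which they close (so a half turn about z gives the same grasp; the last joint's range is limited). The gripper opens to 91 mm and grips with 3 to 60 N. Pads are 32 mm wide; open, the fingers measure 118 mm over their backs; the gripper's body (76 mm by 178 mm) begins 60 mm behind the grasp point.
Start: joints at [1.096, 0.379, 1.734, -0, 1.028, -0.033], TCP at [299.306, 632.798, 213.932] pointing down, gripper open.
Joint ranges: [-2.77, 2.77], [-0.74, 2.19], [0, 2.66], [-1.06, 4.2], [0.31, 2.87], [-3.08, 3.08]. Speed limits (rad/s): [1.89, 1.89, 2.39, 3.14, 3.14, 3.14].

### API

Orientations are given as a unit quaternion [w, x, y, z].
In Python, from bench import reach, move_straight, move_j, gripper_open, grasp, sleep, ik, read_state, read_camera, camera_params, MotionError, hand_in, recognise, masks_of, pinpoint gives the robot as it stands. Calls block until the motion is done:
- reach(position, orientation): joint-space move of the TCP to a pose.
- move_straight(position, rot=None, feed=150, stop_force=None): straight line of the TCP; rot=None keeps the orientation; feed is the mean speed in mm/s. With stop_force (N) it stops when the force on the tool has changed by that much, and returns True; else False.
- move_j(angles): joint-space move.
- gripper_open() and grasp(newtons=None): open the fingers fully, or close them until they stop; newtons is the grip in N (None keeps the last).
- sleep(seconds).
- ik(position, orientation): joint angles nearest the present ones, or None.
- read_state(): the state.
- read_camera(name): name is "scene" or "top" or "wrist"; returns (picture, depth): 480x640x3 uint8, red, green, blue; 480x640 float32, mm along the optical axis (not along the pixel's ray), 0 where there is no reading.
- camera_params(name): a dict with "fov_y" (degrees; the focal length in pixels is half the picture's height over the tangent of half this angle, whatever the lens; pixels are square), "cx", "cy" (the principal point, pixels), "cam_to_world" (4x4, takes a point from camera to world coordinates); the wrist camera has in their place "hand_eye" (4x4, takes a point from camera to tool coordinates, whose origin is the TCP and whose axes are the flange's). Camera axes: x right, y down, z forward; pixel columns grow to the right and rows downward; lengths in mm; the calibration is good to about 2 mm. The wrist camera is an equidistant fisheye: a pixel r from the principal point sees the ray r / f radians off the axis. A picture is of the moment at which its call begins: read the wrist's pose just before it. camera_params takes no time and is no camera call.
A pose or a line that the arm cannot do raises MotionError and nothing moves.
- hand_in(): hands the job in; it is judged then, once.
Trained networks look in the newest picture that a camera, given by its name, has taken for a name from the list of things; names that differ only in an ending like _2 or _b are one class to them, and where a whole thing is asked for, a point or a joint stands for the part that bears it (a point fixed in the world has none). Each returns a list of dicts, best first, with "p" (0 to 1); they miss things now and then, are a little off and sometimes report something else, mostly with a low value. They report only what shows in the picture. A call takes as long as a camera call.
- recognise(label, camera): "pixel" ([row, column] in pixels, amid what is visible of it).
- masks_of(label, camera): "pixels" (480x640 bool, what is visible of it) and "pixel" ([row, column] in pixels, amid what is visible of it).
- pinpoint(label, camera): "pixel" ([row, column] in pixels: a listed point, or the origin of a listed thing).
The state is a dict: "time": time; "q": joint angles; "joint_vel": joint speeds; "joint_torque": joint torques, N m; "ee_pos": TCP position; "orientation": TCP orientation; "wrist_force": force on the tool from outside, world axes, zero at the start; "ft_torque": the same for the moment, N m; "gripper_width": opening from 0.0 (shut) to 1.0 (fully open); "grip_force": force on a finger pad.
Only numpy, scipy, OpenCV 4.12 (cv2) and the standard library are available. Lean on these libraries where they do the work, as an engineer would, in place of code of your own. Each camera call takes 0.05 s, during which the arm holds its last target. There are 200 camera calls.

## Working session

There is one attempt and no reset: what is moved stays moved. The work goes in short steps, each a Python script; the robot and the scene stay as the last script left them, time stands still between calls to the robot, and variables do not carry over. Pictures are saved under pics/ and viewed, at most 10 in all, crops included, and the job is handed in when it is done.

```bash
ls; mkdir -p pics
cat > h.py <<'E'
import numpy as np, cv2
from bench import *
from scipy.spatial.transform import Rotation as R
def K(name):
    p=camera_params(name); return p, 240/np.tan(np.radians(p["fov_y"]/2))
def ray(name,px,st=None):
    p,f=K(name); u=(px[1]-p["cx"]); v=(px[0]-p["cy"])
    if name=="wrist":
        r=np.hypot(u,v); a=r/f
        d=np.array([np.sin(a)*u/max(r,1e-9),np.sin(a)*v/max(r,1e-9),np.cos(a)])
        q=st["orientation"]; T=np.eye(4); T[:3,:3]=R.from_quat(np.r_[q[1:],q[0]]).as_matrix(); T[:3,3]=st["ee_pos"]
        T=T@np.array(p["hand_eye"])
    else:
        d=np.array([u/f,v/f,1.]); T=np.array(p["cam_to_world"])
    return T[:3,3],T[:3,:3]@d, d
def at_z(name,px,z,st=None):
    o,d,_=ray(name,px,st); return o+d*(z-o[2])/d[2]
def at_depth(name,px,dep,st=None):
    o,d,dc=ray(name,px,st); return o+d*dep/dc[2]
def med(dep,px,k=2):
    r,c=int(round(px[0])),int(round(px[1])); w=dep[max(r-k,0):r+k+1,max(c-k,0):c+k+1]; w=w[w>0]
    return float(np.median(w)) if w.size else 0
E
python3 - <<'E'
from h import *
np.set_printoptions(precision=1,suppress=True)
print(read_state())
for cam in ["scene","top"]:
    im,dep=read_camera(cam); cv2.imwrite(f"pics/{cam}.png",im[:,:,::-1]); print(cam,camera_params(cam))
    for l in ["door_hinge","door_edge","screwdriver_grip","screwdriver_tip","rack_hole","tool_rack","vial","small_beaker","dropper_bottle","petri","timer","marker","latch_lever","strike"]:
        for r in pinpoint(l,cam)[:2]:
            d=med(dep,r["pixel"]); print(cam,l,round(r["p"],2),np.array(r["pixel"]),at_depth(cam,r["pixel"],d), at_z(cam,r["pixel"],{"door_hinge":180,"door_edge":180,"screwdriver_grip":109,"rack_hole":78}.get(l,0)))
E
```

```text
pics
{'time': 0.0, 'q': array([ 1.1,  0.4,  1.7, -0. ,  1. , -0. ]), 'joint_vel': array([-0., -0., -0.,  0.,  0., -0.]), 'joint_torque': array([  0. , -76.4, -43.4,   0.1,   0. ,  -0. ]), 'ee_pos': array([299.1, 632.4, 213.3]), 'orientation': array([-0. ,  0.2,  1. , -0. ]), 'wrist_force': array([ 0.6, -0.3,  0.4]), 'ft_torque': array([ 0., -0., -0.]), 'grip_force': 0.0, 'gripper_width': 0.9982861086892416}
scene {'fov_y': 55.48129785256848, 'cx': 316.2509970067811, 'cy': 243.15261689892284, 'cam_to_world': array([[   0.9,   -0.3,    0.4,  144.9],
       [  -0.5,   -0.5,    0.7, -792.2],
       [  -0. ,   -0.8,   -0.6,  777.5],
       [   0. ,    0. ,    0. ,    1. ]])}
scene door_hinge 0.81 [176.  305.1] [646.1 190.8 179.8] [645.9 190.4 180. ]
scene door_hinge 0.67 [209.5 227.2] [479.6 408.9   1.2] [402.5 132.3 180. ]
scene door_edge 0.95 [201.1 318. ] [686.2 190.9  88. ] [614.   59.8 180. ]
scene screwdriver_grip 0.77 [330.4 378.1] [ 537.8 -318.9  114.7] [ 541.2 -314.8  109. ]
scene rack_hole 0.75 [343.7 380.9] [ 543.4 -325.2   79.7] [ 544.4 -324.1   78. ]
scene tool_rack 0.92 [367
[... 1610 characters left out ...]
53.1 -241.1   28.5] [ 657.8 -245.1    0. ]
top dropper_bottle 0.4 [249.9 189. ] [498.3 407.6  23. ] [500.  413.1   0. ]
top petri 0.6 [271.6 450.3] [ 419.5 -398.2   16.7] [ 420. -402.    0.]
top petri 0.2 [232.2 422.5] [ 536.7 -305.2   79.3] [ 544.6 -319.6    0. ]
top timer 0.67 [214.4 205.6] [608.6 357.6  19.6] [611.4 361.7   0. ]
top marker 0.76 [213.9 463.5] [ 598.2 -445.9   17.5] [ 600.5 -450.4    0. ]
top marker 0.75 [227.3 429.8] [ 544.4 -315.5  140.8] [ 559.7 -343.     0. ]
top latch_lever 0.39 [197.6 270.5] [632.  140.3 178. ] [661.8 156.7   0. ]
top strike 0.48 [215.3 206.1] [605.8 356.   19.3] [608.5 360.1   0. ]
top strike 0.28 [251.2 187.3] [493.2 409.1  38.3] [496.  418.4   0. ]
```

Run:
```python
import cv2,numpy as np
a=cv2.imread("pics/scene.png");b=cv2.imread("pics/top.png")
cv2.imwrite("pics/both.png",np.vstack([cv2.resize(a[120:480,150:550],(720,0) if 0 else (600,540))[:300],cv2.resize(b[130:300,150:500],(600,291))]))
```

```text
(no output)
```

View pics/both.png

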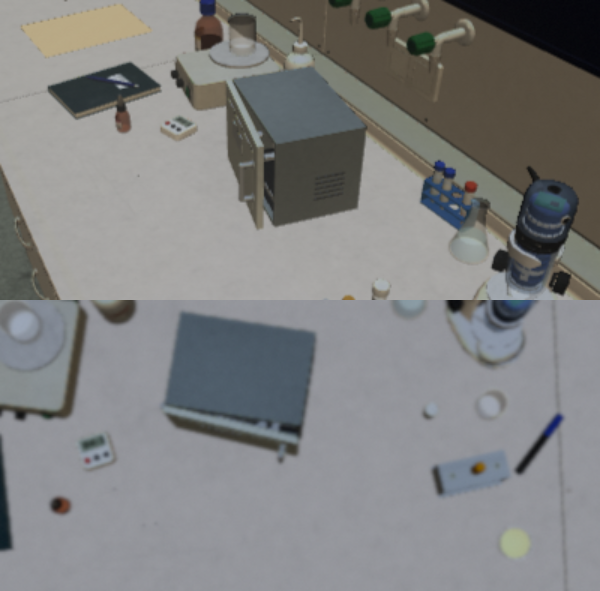

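View pics/scene.png

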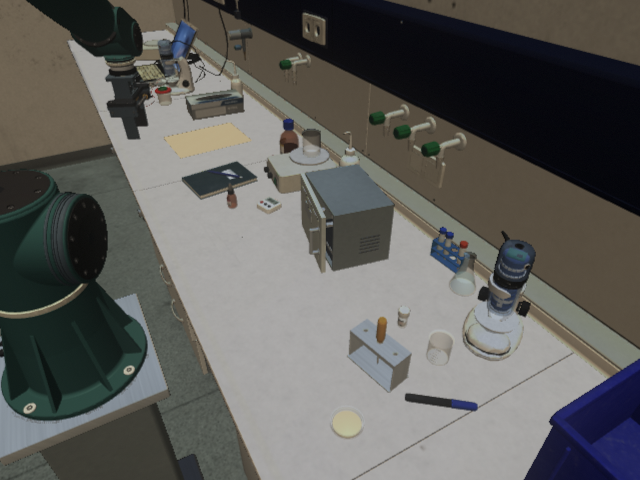

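The locker stands right of centre, with its hinge on the left and its bar handle near the door's free end. The screwdriver (orange handle) is in the rack's middle hole, around scene pixel (330, 380). I'll look at both from close by with the wrist camera, taking the locker first because it's on the way.

```bash
cat >> h.py <<'E'
def quat(yaw):  # tool down; tool y axis in world at angle yaw from world x
    y=np.array([np.cos(yaw),np.sin(yaw),0]); z=np.array([0,0,-1.]); x=np.cross(y,z)
    q=R.from_matrix(np.c_[x,y,z]).as_quat(); return [q[3],q[0],q[1],q[2]]
def snap(fn):
    st=read_state(); im,dep=read_camera("wrist"); cv2.imwrite(f"pics/{fn}.png",im[:,:,::-1]); np.savez(f"pics/{fn}.npz",dep=dep,**{k:st[k] for k in("ee_pos","orientation")}); return st,im,dep
def look(fn,labels,zs):
    st,im,dep=snap(fn)
    for l in labels:
        for r in pinpoint(l,"wrist")[:2]:
            print(l,round(r["p"],2),np.array(r["pixel"]),"depth:",at_depth("wrist",r["pixel"],med(dep,r["pixel"]),st),"z:",at_z("wrist",r["pixel"],zs.get(l,0),st))
    return st,im,dep
ZS={"door_hinge":180,"door_edge":180,"screwdriver_grip":109,"rack_hole":78}
E
python3 - <<'E'
from h import *
np.set_printoptions(precision=3,suppress=True)
print(camera_params("wrist")); print(read_state()["orientation"])
yaw0=-0.2
for y in (yaw0,yaw0+np.pi):
    for p in ([560,80,350],[540,-315,250],[610,55,230],[480,200,230]):
        print(y,p,ik(p,quat(y)))
E
```

```text
{'fov_y': 65.70646984690485, 'cx': 312.30403681840954, 'cy': 239.73719768436916, 'hand_eye': array([[  -0.002,   -0.966,   -0.259,   72.83 ],
       [   1.   ,   -0.001,   -0.001,    0.189],
       [   0.001,   -0.259,    0.966, -171.197],
       [   0.   ,    0.   ,    0.   ,    1.   ]])}
[-0.     0.219  0.976 -0.   ]
-0.2 [560, 80, 350] [ 0.101  0.025  1.903 -0.     1.214  0.301]
-0.2 [540, -315, 250] [-0.565  0.223  1.869 -0.     1.05  -0.365]
-0.2 [610, 55, 230] [ 0.052  0.225  1.907 -0.     1.01   0.252]
-0.2 [480, 200, 230] [ 0.35   0.072  2.086 -0.     0.984  0.55 ]
2.941592653589793 [560, 80, 350] [ 0.101  0.025  1.903 -0.     1.214 -2.841]
2.941592653589793 [540, -315, 250] [-0.565  0.223  1.869 -0.     1.05   2.776]
2.941592653589793 [610, 55, 230] [ 0.052  0.225  1.907 -0.     1.01  -2.89 ]
2.941592653589793 [480, 200, 230] [ 0.35   0.072  2.086 -0.     0.984 -2.592]
```

Run:
```python
from h import *
np.set_printoptions(precision=1,suppress=True)
reach([590,100,330],quat(-0.2))
look("w1",["door_hinge","door_edge","latch_lever","strike"],ZS)
reach([540,-312,270],quat(-0.2))
look("w2",["screwdriver_grip","rack_hole","tool_rack"],ZS)
print(read_state()["time"])
a=cv2.imread("pics/w1.png");b=cv2.imread("pics/w2.png")
cv2.imwrite("pics/w12.png",np.vstack([a[100:400],b[100:400]]))
```

```text
door_hinge 0.65 [ 90.4 360.3] depth: [653.8 209.1 178.5] z: [653.6 208.9 180. ]
door_edge 0.79 [268.7 346.2] depth: [612.2  54.1 178.8] z: [612.2  54.6 180. ]
latch_lever 0.82 [170. 352.] depth: [633.2 142.1 180. ] z: [649.2 125.1   0. ]
strike 0.71 [ 12.7 281.9] depth: [600.4 352.6  18.2] z: [600.3 359.4   0. ]
screwdriver_grip 0.93 [228.6 319. ] depth: [ 546.2 -310.7  139.9] z: [ 545.3 -318.   109. ]
rack_hole 0.94 [222.  318.5] depth: [ 546.6 -308.   126.7] z: [ 545.2 -318.6   78. ]
tool_rack 0.65 [207.  317.4] depth: [ 547.2 -303.4   78.5] z: [ 545.4 -317.2    0. ]
5.7083
```

View pics/w12.png

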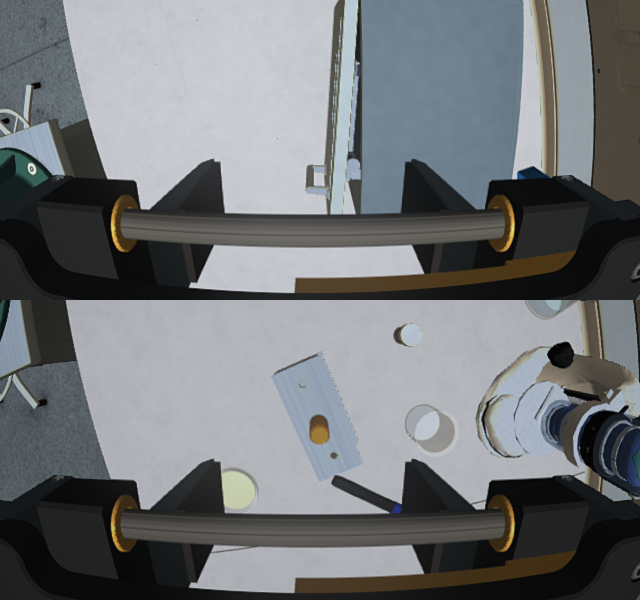

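```bash
cat >> h.py <<'E'
def cloud(fn):
    d=np.load(f"pics/{fn}.npz"); p,f=K("wrist"); v,u=np.mgrid[:480,:640]; uu=u-p["cx"]; vv=v-p["cy"]; r=np.hypot(uu,vv)+1e-9
    a=r/f; ray_=np.stack([np.sin(a)*uu/r,np.sin(a)*vv/r,np.cos(a)],-1)
    X=ray_*(d["dep"]/ray_[...,2])[...,None]; q=d["orientation"]; Rw=R.from_quat(np.r_[q[1:],q[0]]).as_matrix(); he=camera_params("wrist")["hand_eye"]
    return (X@he[:3,:3].T+he[:3,3])@Rw.T+d["ee_pos"], d["dep"]>0
def crack(fn,rows):
    P,ok=cloud(fn); I=[];O=[];G=[];F=[]
    for r in rows:
        top=ok[r]&(abs(P[r,:,2]-180)<5)&(np.arange(640)>150)&(np.arange(640)<560)
        c=np.where(top)[0]
        if len(c)<10: continue
        gaps=np.where(np.diff(c)>1)[0]
        if not len(gaps): continue
        g=gaps[-1] if 0 else max(gaps,key=lambda k:c[k+1]-c[k] if c[k]<400 else 0)
        I.append(P[r,c[g]]);G.append(P[r,c[g+1]]);O.append(P[r,c[0]])
    return np.array(I),np.array(G),np.array(O)
def line(A):
    k=np.ones(len(A),bool)
    for _ in range(5):
        b=np.polyfit(A[k,1],A[k,0],1); e=A[:,0]-np.polyval(b,A[:,1]); k=abs(e)<max(2*np.std(e[k]),.5)
    return b,np.std(e[k]),k.sum()
E
python3 - <<'E'
from h import *
np.set_printoptions(precision=2,suppress=True)
I,G,O=crack("w1",range(60,300))
print(len(I))
for n,A in (("inner",I),("roof",G),("outer",O)):
    b,s,k=line(A); print(n,b,s,k,"x at y=55,200:",np.polyval(b,[55,200]),"yrange",A[:,1].min(),A[:,1].max(), "z",A[:,2].mean())
P,ok=cloud("w1"); m=ok&(abs(P[...,2]-180)<5)&(P[...,0]>560)&(P[...,0]<860)
m[:, :150]=0;m[300:]=0
print(m.sum(), cv2.minAreaRect(P[m][:,:2].astype(np.float32)))
print("stud",at_z("wrist",[268,352],150,{k:np.load("pics/w1.npz")[k] for k in("ee_pos","orientation")}))
P,ok=cloud("w2"); m=ok&(abs(P[...,2]-78)<4); m[360:]=0
print(m.sum(), cv2.minAreaRect(P[m][:,:2].astype(np.float32)))
m=ok&(P[...,2]>130)&(P[...,2]<150); m[360:]=0; m[:, :250]=0; m[:,420:]=0
print(m.sum(), P[m].mean(0),P[m].min(0),P[m].max(0))
E
```

```text
212
inner [  0.26 597.25] 0.33349080992616836 191 x at y=55,200: [611.57 649.32] yrange 24.68294983620609 210.6997614009076 z 179.57771375115277
roof [  0.18 616.63] 0.23383871097985615 189 x at y=55,200: [626.3  651.82] yrange 21.170274176659262 210.08778354093766 z 178.27628094676243
outer [  0.26 585.73] 0.34707306745071836 204 x at y=55,200: [600.03 637.72] yrange 27.258522054084963 213.09883542625292 z 178.57296796863346
33630 ((706.5790405273438, 104.19158935546875), (201.56509399414062, 186.60586547851562), 76.84552001953125)
stud [618.75  43.09 150.  ]
5807 ((788.419921875, -264.43206787109375), (561.4782104492188, 208.49758911132812), 21.766027450561523)
350 [ 545.46 -315.21  138.76] [ 536.35 -324.91  130.06] [ 554.16 -307.31  142.12]
```

Run:
```python
from h import *
np.set_printoptions(precision=1,suppress=True)
a=cv2.imread("pics/w1.png")[150:330,290:400]; cv2.imwrite("pics/z.png",cv2.resize(a,None,fx=3.3,fy=3.3,interpolation=cv2.INTER_NEAREST))
P,ok=cloud("w1")
for r in range(232,300,4): print(r,[tuple(P[r,c].round().astype(int)) for c in range(346,362,2)])
```

```text
232 [(np.int64(618), np.int64(89), np.int64(181)), (np.int64(620), np.int64(89), np.int64(181)), (np.int64(624), np.int64(75), np.int64(130)), (np.int64(626), np.int64(75), np.int64(131)), (np.int64(628), np.int64(74), np.int64(130)), (np.int64(638), np.int64(43), np.int64(15)), (np.int64(641), np.int64(43), np.int64(15)), (np.int64(644), np.int64(42), np.int64(15))]
236 [(np.int64(617), np.int64(85), np.int64(180)), (np.int64(619), np.int64(85), np.int64(179)), (np.int64(623), np.int64(71), np.int64(131)), (np.int64(625), np.int64(71), np.int64(131)), (np.int64(635), np.int64(39), np.int64(17)), (np.int64(637), np.int64(38), np.int64(16)), (np.int64(640), np.int64(37), np.int64(15)), (np.int64(643), np.int64(36), np.int64(15))]
240 [(np.int64(617), np.int64(81), np.int64(180)), (np.int64(619), np.int64(81), np.int64(180)), (np.int64(623), np.int64(67), np.int64(131)), (np.int64(625), np.int64(67), np.int64(132)), (np.int64(634), np.int64(33), np.int64(16)), (np.int64(636), np.int64(32), np.int64(15)), (np.int64(639), np.int64(31), np.int64(14)), (np.int64(642), np.int64(32), np.int6
[... 4485 characters left out ...]
.int64(2)), (np.int64(613), np.int64(-48), np.int64(0)), (np.int64(605), np.int64(172), np.int64(501)), (np.int64(616), np.int64(-8), np.int64(92)), (np.int64(618), np.int64(-8), np.int64(94)), (np.int64(621), np.int64(-10), np.int64(92)), (np.int64(623), np.int64(-9), np.int64(95)), (np.int64(625), np.int64(-10), np.int64(94))]
296 [(np.int64(609), np.int64(-53), np.int64(1)), (np.int64(612), np.int64(-54), np.int64(1)), (np.int64(615), np.int64(-55), np.int64(0)), (np.int64(615), np.int64(-9), np.int64(103)), (np.int64(617), np.int64(-7), np.int64(107)), (np.int64(619), np.int64(-7), np.int64(108)), (np.int64(622), np.int64(-9), np.int64(105)), (np.int64(624), np.int64(-8), np.int64(108))]
```

View pics/z.png

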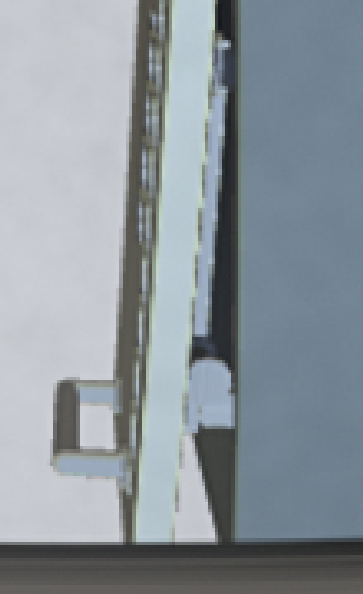

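The wrist view shows the stud head in the crack: rows 258–274, columns 347–360, with its top at z≈161. Next I need the handle's yaw, then I'll grasp it.

Run:
```python
from h import *
np.set_printoptions(precision=2,suppress=True)
P,ok=cloud("w2"); w=np.zeros_like(ok); w[190:260,280:360]=1
m=ok&w&(P[...,2]>136)
print(m.sum(),cv2.minAreaRect(P[m][:,:2].astype(np.float32)),P[m].mean(0))
w[:]=0; w[130:300,250:400]=1
m=ok&w&(abs(P[...,2]-78)<4)
print(m.sum(),cv2.minAreaRect(P[m][:,:2].astype(np.float32)))
a=cv2.imread("pics/w2.png")[150:300,260:380]; cv2.imwrite("pics/z2.png",cv2.resize(a,None,fx=4,fy=4,interpolation=cv2.INTER_NEAREST))
```

```text
287 ((545.0653686523438, -316.72186279296875), (16.180709838867188, 15.655142784118652), 45.04921340942383) [ 545.4  -316.06  139.84]
5230 ((545.09130859375, -317.35260009765625), (51.22978591918945, 121.41568756103516), 12.062744140625)
```

View pics/z2.png

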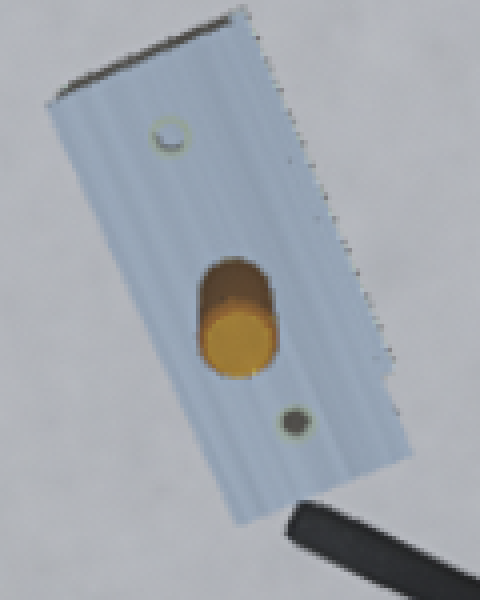

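Run:
```python
from h import *
np.set_printoptions(precision=1,suppress=True)
q=quat(0.21)
reach([545.2,-317,180],q)
move_straight([545.2,-317,90],feed=100)
grasp(40); s=read_state(); print(s["gripper_width"]*91,s["grip_force"],s["ee_pos"],s["wrist_force"])
print(move_straight([545.2,-317,300],feed=200)); s=read_state(); print(s["gripper_width"]*91,s["wrist_force"],s["time"])
a=-0.2543; d=np.array([np.cos(a),np.sin(a)]); t=np.array([-d[1]*-1*-1,d[0]*-1])  # t: along door -y
t=np.array([np.sin(a),-np.cos(a)])
hx=np.array([652.5,210.])
E0=hx+165*t; print("edge",E0, "line x at y", 0.2603*E0[1]+597.25)
reach([*(E0+5.5*d),290],quat(a))
look("w3",["screwdriver_tip","screwdriver_grip","door_edge","door_hinge"],{**ZS,"screwdriver_tip":208,"screwdriver_grip":309})
s=read_state(); print(s["ee_pos"],s["time"])
```

```text
17.66489159672889 39.999995827674866 [ 545.2 -317.    90. ] [0.  1.  0.6]
False
17.376837505618823 [-0.3  0.1 -1.1] 9.5417
edge [611.   50.3] line x at y 610.3447717948782
screwdriver_tip 0.84 [249.  311.3] depth: [615.8  49.2 216.6] z: [615.2  46.7 208. ]
screwdriver_tip 0.38 [231.1 306.3] depth: [611.4  49.5 161.8] z: [615.1  60.3 208. ]
screwdriver_grip 0.64 [311.9 311.2] depth: [618.3  57.1 330.5] z: [615.5  46.8 309. ]
door_edge 0.55 [230.2 303.5] depth: [610.9  54.9 179.7] z: [611.  55. 180.]
door_hinge 0.69 [ 23.9 306.1] depth: [654.2 212.3 171.5] z: [653.7 209.6 180. ]
[616.4  48.3 290. ] 11.1833
```

View pics/w3.png

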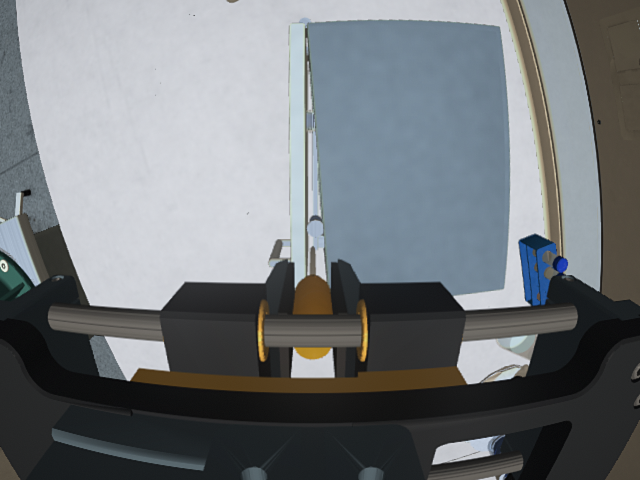

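The view shows the stud at (228, 316) and the shaft ending near (246, 312), just over the crack. I'll measure both against the crack lines in this picture.

Run:
```python
from h import *
np.set_printoptions(precision=2,suppress=True)
I,G,O=crack("w3",range(90,215))
bi,s,k=line(I); bg,s2,k2=line(G); print(bi,s,k,bg,s2,k2)
P,ok=cloud("w3")
m=ok&(abs(P[...,2]-161.5)<3); w=np.zeros_like(ok); w[205:250,295:335]=1; m&=w; Q=P[m]; print("stud",m.sum(),Q.mean(0),Q.min(0),Q.max(0))
m=ok&w&(P[...,2]>195)&(P[...,2]<240); Q=P[m]; print("shaft",m.sum(),Q.mean(0),Q.min(0),Q.max(0))
a=np.arctan(bi[0]); d=np.array([np.cos(a),-np.sin(a)])
p0=np.array([np.polyval(bi,50),50]); g0=np.array([np.polyval(bg,50),50])
for n,p in (("stud",[P[...,0][0,0]]),):pass
for n,p in (("tcp",[616.4,48.3]),("tip",[615.3,47.5]),("roof",g0)): print(n,(np.array(p)-p0)@d)
print("door yaw",-a,"roof",-np.arctan(bg[0]))
```

```text
[  0.26 598.01] 0.19786916091936604 124 [  0.18 617.17] 0.256373813996515 114
stud 240 [619.12  50.16 161.32] [611.92  42.6  158.95] [625.85  56.99 163.28]
shaft 12 [616.86  49.84 216.76] [615.88  48.81 208.28] [617.87  50.5  221.6 ]
tcp 5.854504872838981
tip 4.986959736170099
roof 14.676884001083112
door yaw -0.2503201790897708 roof -0.17362002420365563
```

Run:
```python
from h import *
np.set_printoptions(precision=2,suppress=True)
x,y=616.6,49.0
print(move_straight([x,y,252],feed=100,stop_force=5), read_state()["wrist_force"])
print(move_straight([x,y,230],feed=12,stop_force=2.5)); s=read_state(); print(s["ee_pos"],s["wrist_force"])
zc=s["ee_pos"][2]
if 238<zc<248:
    print(move_straight([x,y,zc-5.3],feed=10,stop_force=8.5)); s=read_state(); print(s["ee_pos"],s["wrist_force"],s["ft_torque"],s["time"])
```

```text
False [ 1.43  0.22 -0.68]
True
[616.49  48.82 241.9 ] [-0.21 -0.97  2.63]
False
[616.91  48.43 237.18] [-1.39 -5.82  9.13] [-1.5   0.46  0.01] 13.3417
```

```bash
cat >> h.py <<'E'
H=np.array([653.,210.]); Y0=0.1736 # roof yaw = -Y0; door yaw = -(Y0+theta)
def dp(theta,x,L):
    a=-(Y0+theta); d=np.array([np.cos(a),np.sin(a)]); t=np.array([d[1],-d[0]]); return H+x*d+L*t
E
python3 - <<'E'
from h import *
np.set_printoptions(precision=2,suppress=True)
s=read_state(); p=s["ee_pos"][:2]; a=-(Y0+.077); d=np.array([np.cos(a),np.sin(a)]); t=np.array([d[1],-d[0]])
x0=(p-H)@d; L=(p-H)@t; print("local",x0,L,s["wrist_force"])
z=236.9
f0=s["wrist_force"]
for th,x in [(.077,x0-2),(.085,x0-4.5),(.11,x0-4.5),(.14,x0-4.5),(.18,x0-4.5),(.22,x0-4.5),(.26,x0-4.5),(.31,x0-4.5)]:
    st=move_straight([*dp(th,x,L),z],feed=25,stop_force=9); s=read_state(); print(th,st,s["ee_pos"],s["wrist_force"],round(s["time"],2))
    if st: break
E
```

```text
local 5.1083041200015336 165.47537779753463 [-1.39 -5.82  9.13]
0.077 False [615.27  48.56 237.5 ] [-0.89 -2.94  8.5 ] 13.59
0.085 False [611.48  49.54 237.49] [-1.73 -4.16  8.41] 13.89
0.11 False [607.46  50.65 237.47] [-0.83 -4.11  8.44] 14.21
0.14 False [602.69  52.07 237.48] [-1.63 -4.64  9.48] 14.56
0.18 False [596.38  54.21 237.42] [-1.22 -3.99  8.8 ] 14.97
0.22 False [590.4   57.01 237.47] [-1.24 -0.7   7.61] 15.39
0.26 False [584.35  59.73 237.46] [-0.78 -1.19  7.08] 15.81
0.31 False [576.92  63.4  237.47] [0.12 0.17 6.84] 16.29
```

Run:
```python
from h import *
np.set_printoptions(precision=2,suppress=True)
s=read_state(); p=s["ee_pos"]; print(move_straight([p[0],p[1],p[2]+8],feed=60)); print(read_state()["wrist_force"])
L=165.5;x=.6
for th in np.arange(.38,1.41,.085):
    st=move_straight([*dp(th,x,L),p[2]+8],feed=80,stop_force=15); s=read_state()
    if st: print("stopped",th,s["wrist_force"]); break
print(th,s["ee_pos"],s["wrist_force"],s["time"])
move_straight([*dp(th,4,L),p[2]+8],feed=40)
move_straight([*dp(th,4,L),300],feed=120)
print(read_state()["time"])
im,dep=read_camera("scene"); cv2.imwrite("pics/s2.png",im[100:400,150:550,::-1])
```

```text
False
[-0.58 -0.19 -0.78]
1.4000000000000004 [487.49 210.35 245.46] [ 0.11 -0.51 -0.56] 20.7833
21.6417
```

View pics/s2.png

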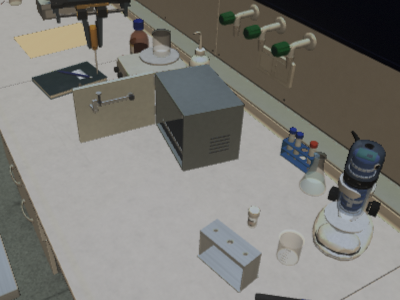

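The door stands wide open in this view: its panel runs from (80, 110) to (155, 100), with the lever on its inner face. Now I'll put the screwdriver back.

Run:
```python
from h import *
np.set_printoptions(precision=2,suppress=True)
reach([545.2,-317,300],quat(.21))
move_straight([545.2,-317,180],feed=150)
st,im,dep=look("w4",["screwdriver_tip","rack_hole"],{"screwdriver_tip":98,"rack_hole":78})
P,ok=cloud("w4"); w=np.zeros_like(ok); w[200:280,280:345]=1
m=ok&w&(P[...,2]>96)&(P[...,2]<140); print(m.sum(),P[m][:,:].mean(0) if m.any() else "",P[m].min(0),P[m].max(0))
print(read_state()["time"]); cv2.imwrite("pics/w4c.png",cv2.resize(im[160:320,240:400,::-1],None,fx=3,fy=3))
```

```text
screwdriver_tip 0.73 [247.1 308.5] depth: [ 544.3  -324.32   77.91] z: [ 543.29 -318.55   98.  ]
rack_hole 0.83 [239.  315.4] depth: [ 552.75 -335.71    5.68] z: [ 548.13 -316.9    78.  ]
81 [ 545.49 -316.44  125.42] [ 543.71 -318.18  101.3 ] [ 547.57 -315.37  139.75]
24.7
```

View pics/w4c.png

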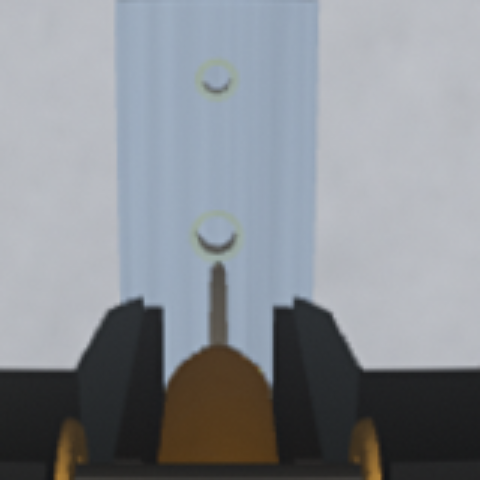

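Tip (247, 313) and hole (238, 312) line up to within about 1.5 mm, so I'll insert it.

Run:
```python
from h import *
np.set_printoptions(precision=2,suppress=True)
x,y=545.2,-317
st=move_straight([x,y,135],feed=40,stop_force=6); s=read_state(); print(st,s["ee_pos"],s["wrist_force"])
if not st:
    st=move_straight([x,y,98],feed=60,stop_force=6); print(st,read_state()["ee_pos"])
    if not st:
        st=move_straight([x,y,88],feed=15,stop_force=4); s=read_state(); print(st,s["ee_pos"],s["wrist_force"])
        gripper_open(); sleep(.3)
        move_straight([x,y,200],feed=120)
        st,im,dep=look("w5",["screwdriver_grip","rack_hole"],ZS); read_camera("scene")
        im,dep=read_camera("scene")
        P,ok=cloud("w5"); w=np.zeros_like(ok); w[180:310,270:370]=1
        m=ok&w&(P[...,2]>125)&(P[...,2]<160); print("handle top",P[m].max(0),P[m].mean(0))
        a=im[100:400,150:550,::-1]; cv2.imwrite("pics/s3.png",a); print(read_state()["time"])
```

```text
False [ 545.36 -317.11  135.3 ] [ 0.33 -0.5  -0.5 ]
False [ 545.33 -317.08   98.1 ]
True [ 545.21 -317.03   89.97] [-1.14  1.33  7.26]
screwdriver_grip 0.9 [243.6 315.1] depth: [ 544.93 -308.97  136.26] z: [ 546.65 -316.37  109.  ]
rack_hole 0.75 [236.9 315.6] depth: [ 545.28 -308.55  120.09] z: [ 547.83 -319.17   78.  ]
handle top [ 553.47 -307.94  142.5 ] [ 544.54 -314.82  137.94]
30.0917
```

View pics/s3.png

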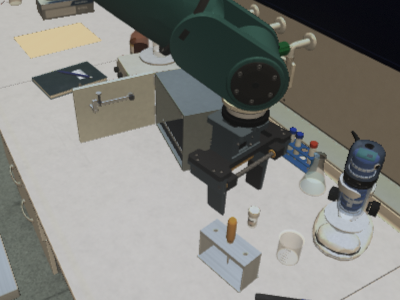

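The screwdriver is seated upright in the middle hole, with its handle top at z≈140 as before. The door is open and the gripper is clear of everything.

```bash
python3 -c "
from bench import *
print(hand_in())"
```

```text
the job is handed in; nothing more can be done
None
```

I pressed the latch down, swung the door open to about 1.4 rad (80°), hung the screwdriver back in the middle hole, and handed the job in at about 30 s; the hand-in returned no verdict.

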